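Clamp an eye bracket on the bayonet stand

TASK

Pick up the metal eye bracket by its upright tab, hang its eye over the neck of the bayonet stand so that it lies flat on the shoulder, and let go of it. Then take the bayonet plug out of its wooden parking block, put it into the keyhole of the neck with its lugs through the slots, push it down against the spring and twist it a quarter turn clockwise (seen from above) to the stop. Finish while still gripping the plug and pressing it fully home, its flange flat on the bracket's eye with no gap (left alone, the spring lifts it off again), and leave the bottle, the jar and the spool where they stand.

Things in the scene. Friction and masses are not known exactly. Their poses are not given: they have to be found in the camera images.
- stand: Bayonet stand, fixed: dark base plate 84 x 84 x 8 mm, steel housing 62 mm in diameter whose flat top (the shoulder) is at z = 36 mm, steel neck 37 mm in diameter from there to z = 50 mm, rim bevelled. Origin: on the neck's axis at table height, z up. Lugs in the chamber under the rim turn about 90 degrees clockwise (from above) from the slots to a stop, about 15 the other way.
- stand_mouth (a point): Centre of the keyhole in the top of the neck, at z = 50 mm, same axes as the stand. Keyhole: round hole 19 mm in diameter with two opposite slots, 12 mm wide, along the stand's x axis (30 mm over both ends), with a 1.5 mm bevel. It goes through a 9 mm rim (z = 41 to 50 mm) into a round chamber 32 mm wide where the lugs can turn.
- follower (a joint): Spring-loaded brass plunger in the stand's chamber under the keyhole: 0 when free (its top is then 34 mm above the table), grows as it is pressed down, at most 0.015 m. It pushes up with 4 N at 0 and 0.5 N more for each mm. With the plug fully home on the bracket it reads 0.012 m (10 N).
- bracket: Eye bracket, loose, bare metal, about 0.09 kg, lying flat: a ring (eye) 57 mm outside, 43 mm inside, 16 mm high, with a flat tail 14 mm wide, 6 mm thick, along the bracket's -x to 78 mm from the eye's centre. Origin: centre of the eye, underside, z up. Hung on the stand its origin is on the stand's axis 36 mm above the table (top of eye at 52 mm); the tail may point anywhere.
- bracket_tab (a point): Grip point in the upright tab on the bracket's tail: 62 mm from the eye's centre along the bracket's -x, 28 mm above the bracket's underside, same axes as the bracket. The tab is 26 mm long (x), 10 mm thick (y), its top 42 mm above the underside; grip it across its thickness.
- plug: Bayonet plug, loose, steel, about 0.1 kg, upright in the parking block, hanging by its flange. Origin: tip of its nose, z up its axis. Tapered nose (8 mm at the tip, 14 mm at z = 7 mm), shaft 14 mm, dark round flange 52 mm in diameter (z = 30 to 36 mm). Fully home on the hung bracket its tip is 22 mm above the table; turned and left alone, the lugs catch under the rim with the tip at 27 mm.
- plug_lugs (a point): Middle of the plug's two opposite lugs, on its axis 11 mm above the tip, same axes as the plug. The lugs lie along the plug's x: 24 mm from end to end, 7 mm wide, z = 8 to 14 mm above the tip. They fit the slots either way round (a half turn makes no difference).
- lug_end (a point): End of the plug's lug on its +x side, 12 mm from the axis and 11 mm above the tip, same axes as the plug.
- plug_wing (a point): Grip point in the plug's black wing, on its axis 59 mm above the tip (23 mm above the flange), same axes as the plug. The wing stands on the flange (z = 36 to 72 mm above the tip), 36 mm long along x, in line with the lugs, 12 mm thick along y; grip it across its thickness.
- parking_block: Fixed wooden block, 66 x 66 mm, 40 mm high, with a round hole 31 mm in diameter and 34 mm deep in its top, in which the plug waits with its flange on the block's top and its tip 10 mm above the table. Origin: centre of the underside, on the table.
- thread_bottle: Bystander: small red thread-lock bottle with a white nozzle and black cap, 24 mm in diameter, 81 mm high. Origin: centre of its underside.
- small_jar: Bystander: small navy jar with a white lid, 33 mm in diameter, 25 mm high. Origin: centre of its underside.
- spool: Bystander: solder spool lying flat, 59 mm in diameter, 20 mm high. Origin: centre of its underside.

How it is judged:
By the outcome, as a careful person would: the job done as asked, in the order asked, and still so for the second after the job is handed in, while the arm keeps its last pose, push and grip.
It also fails if it takes over 54 s, if anything falls off the work surface, if the arm or the gripper's body presses on something with over 40 N, if the wrist force passes 120 N, or if a joint passes its speed limit or range.

ROBOT

A 6-joint arm with a two-finger parallel gripper is mounted at the origin on a cart in front of the work surface, level with it; the furniture and walls round the work are solid. World frame = base frame: x ahead of the robot, y to its left, z up, the work surface at z = 0. Lengths are in m, angles in rad, forces in N, time in s.
With the tool pointing down it reaches from about 0.35 to 0.85 m from the base axis. Payload 8.1 kg.
Tool frame: the origin (TCP) lies midway between the tips of the shut fingers; the grasp point (between the pads) lies 19 mm behind it; z points along the fingers, y is the line along which they close (so a half turn about z gives the same grasp; the last joint's range is limited). The gripper opens to 93 mm and grips with 3 to 60 N. Pads are 15 mm wide; open, the fingers measure 128 mm over their backs; the gripper's body (75 mm by 188 mm) begins 65 mm behind the grasp point.
Start: joints at [1.095, 0.13, 1.488, -0, 1.523, -0.085], TCP at [0.229, 0.555, 0.219] pointing down, gripper open.
Joint ranges: [-2.96, 2.96], [-0.89, 2.26], [0.02, 2.5], [-1.34, 4.48], [0, 2.73], [-2.66, 2.66]. Speed limits (rad/s): [2.39, 2.39, 2.79, 3.14, 3.14, 3.14].

INTERFACE

Orientations are given as a rotation vector (axis times angle).
In Python, from plant import read_state, read_camera, camera_model, close_job gives the robot as it stands. The module is installed in compiled form; this text tells all that it offers.
- The arm moves only by the tool carry_out, never from a script. Its argument "moves" is a list of rows, each an object of numbers: "jaw": the finger opening in m, from 0 to 0.093; "dx", "dy", "dz": the shift along the tool's x, y, z in m; "yaw": the turn about the tool's z in rad. In form: [{"jaw": .., "dx": .., "dy": .., "dz": .., "yaw": ..}, ...]. A call has 1 to 8 rows; each row shifts and turns the commanded pose from where the row before left it, along the tool's axes as they then stand; what a row does not reach is not made up. A row lasts 1/8 s, in which the tool goes at most 62.5 mm and 10.7 degrees, less where a joint would pass 70% of its speed; a pose out of reach is approached as far as the arm can. A call is refused whole if a number of a shift passes 0.0625 or a number of a turn 0.188, either way. A call with a gripper value outside its range is refused whole. The fingers move at their own pace and stop on an object; "grip_force" is the grip in N (left out, the last holds). Time passes only in rows, so rows that do not move let the fingers close. It gives the time, the measured TCP pose, the force, the opening and the grip force at its end, in the units of the state.
- read_state(): the state, without advancing time (a new reading comes with each control period).
- read_camera(name): name is "side" or "top"; returns the picture (420x560x3 uint8, red, green, blue); there is no depth.
- camera_model(name): a dict with "camera_matrix" (3x3 intrinsics, pixels), "view" (4x4, takes a point from world to camera coordinates). Camera axes: x right, y up, looking along -z (the intrinsics and any distortion apply to the point x, -y, -z); pixel columns grow to the right and rows downward; lengths in m; the calibration is good to about 2 mm. A picture is of the moment at which its call begins. camera_model takes no time and is no camera call.
- close_job(): hands the job in; it is judged then, once.
The state is a dict: "t": time; "q": joint angles; "dq": joint speeds; "joint_torque": joint torques, N m; "tool_pos": TCP position; "orientation": TCP orientation; "force": force on the tool from outside, world axes, zero at the start; "wrist_torque": the same for the moment, N m; "opening": finger opening in m; "gripper_force": force on a finger pad.
Only numpy, scipy, OpenCV 4.12 (cv2) and the standard library are available. Lean on these libraries where they do the work, as an engineer would, in place of code of your own. Each camera call takes 0.05 s, during which the arm holds its last target. There are 200 camera calls.

## Working session

There is one attempt and no reset: what is moved stays moved. The work goes in short steps, Python scripts to look and compute and a tool call to move; the robot and the scene stay as the last step left them, time stands still between calls to the robot, and variables do not carry over. Pictures are saved under pics/ and viewed, at most 10 in all, crops included, and the job is handed in when it is done.

Besides the shell and the picture viewer there is one more tool, called after "Call:" as name([rows], argument=value, ...), one row to a line, values as JSON. carry_out: Moves the arm, as the interface text tells. Its arguments: {"type":"object","properties":{"moves":{"type":"array","items":{"type":"object","properties":{"jaw":{"type":"number"},"dx":{"type":"number"},"dy":{"type":"number"},"dz":{"type":"number"},"yaw":{"type":"number"}}}},"grip_force":{"type":"number"}},"required":["moves"]}

```bash
mkdir -p pics; cat > h.py <<'E'
import numpy as np, cv2
from plant import *
from scipy.spatial.transform import Rotation as R
def proj(n,P):
    m=camera_model(n);P=np.atleast_2d(P);c=(m["view"]@np.c_[P,np.ones(len(P))].T)[:3]
    u=m["camera_matrix"]@np.array([c[0],-c[1],-c[2]]);return (u[:2]/u[2]).T
def unproj(n,px,z):
    m=camera_model(n);V=np.array(m["view"]);px=np.atleast_2d(px)
    r=np.linalg.inv(m["camera_matrix"])@np.c_[px,np.ones(len(px))].T
    r=np.array([r[0],-r[1],-r[2]]);d=V[:3,:3].T@r;o=-V[:3,:3].T@V[:3,3]
    return np.array([o+d[:,i]*(z-o[2])/d[2,i] for i in range(len(px))])
def shot(n,f,box=None,k=1):
    im=read_camera(n)[...,::-1]
    cv2.imwrite("raw_"+n+".png",im)
    if box: x0,y0,x1,y1=box; im=im[y0:y1,x0:x1]
    cv2.imwrite("pics/"+f,cv2.resize(im,None,fx=k,fy=k,interpolation=cv2.INTER_CUBIC))
E
python3 - <<'E'
from h import *
np.set_printoptions(precision=4,suppress=True)
shot("top","t1.png",None,1.42); shot("side","s1.png",None,1.42)
for n in("top","side"):
    m=camera_model(n);V=m["view"];print(m, -V[:3,:3].T@V[:3,3])
print(read_state())
E
```

```text
{'camera_matrix': array([[441.8368,   0.    , 276.8721],
       [  0.    , 441.8368, 216.1175],
       [  0.    ,   0.    ,   1.    ]]), 'view': array([[-0.007 , -1.    ,  0.0047, -0.077 ],
       [ 0.9988, -0.0067,  0.0495, -0.582 ],
       [-0.0495,  0.0051,  0.9988, -0.8842],
       [ 0.    ,  0.    ,  0.    ,  1.    ]])} [ 0.5371 -0.0765  0.9123]
{'camera_matrix': array([[543.3063,   0.    , 270.5695],
       [  0.    , 543.3063, 213.2502],
       [  0.    ,   0.    ,   1.    ]]), 'view': array([[ 0.9776, -0.209 ,  0.0266, -0.5822],
       [ 0.0532,  0.367 ,  0.9287, -0.0795],
       [-0.2038, -0.9064,  0.3699, -0.895 ],
       [ 0.    ,  0.    ,  0.    ,  1.    ]])} [ 0.391  -0.9037  0.4203]
{'t': 0.1, 'q': array([ 1.0946,  0.1311,  1.4892, -0.    ,  1.523 , -0.0854]), 'dq': array([ 0.0014, -0.003 , -0.0022,  0.001 ,  0.0019, -0.001 ]), 'joint_torque': array([  0.0007, -56.1339, -49.3097,   0.077 ,   0.029 ,  -0.0001]), 'tool_pos': array([0.2283, 0.5543, 0.2177]), 'orientation': array([-0.6099, -3.0814,  0.0026]), 'force': array([0.0386, 0.0431, 0.1042]), 'wrist_torque': array([-0.0003,  0.006 ,  0.0096]), 'gripper_force': 0.0, 'opening': 0.09319283215596673}
```

View pics/t1.png

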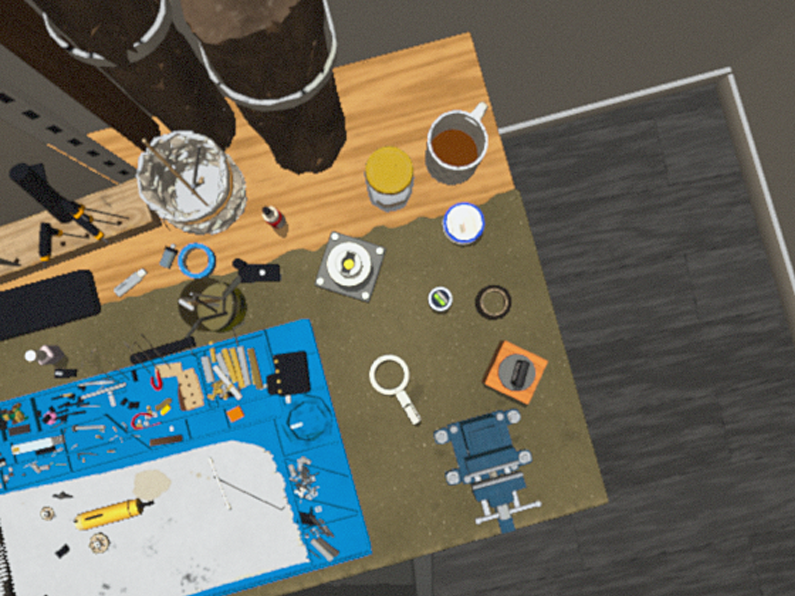

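View pics/s1.png

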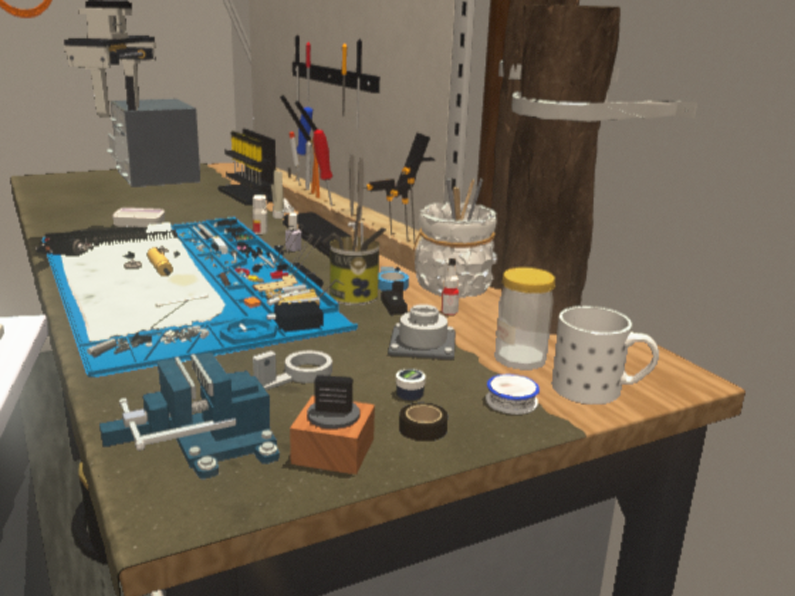

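Top view shows the stand at about (349,265), the bracket's eye at (390,375) with its tab at (411,407), and the plug at (516,372), all in the 1.42x picture. In the side view, the vise stands between the camera and the bracket. I'll take enlarged crops next.

```bash
python3 - <<'E'
import cv2
a=cv2.imread("raw_top.png")[160:302,212:392];cv2.imwrite("pics/t2.png",cv2.resize(a,None,fx=4.2,fy=4.2,interpolation=cv2.INTER_CUBIC))
a=cv2.imread("raw_side.png")[205:335,170:330];cv2.imwrite("pics/s2.png",cv2.resize(a,None,fx=4.5,fy=4.5,interpolation=cv2.INTER_CUBIC))
E
```

```text
(no output)
```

View pics/t2.png

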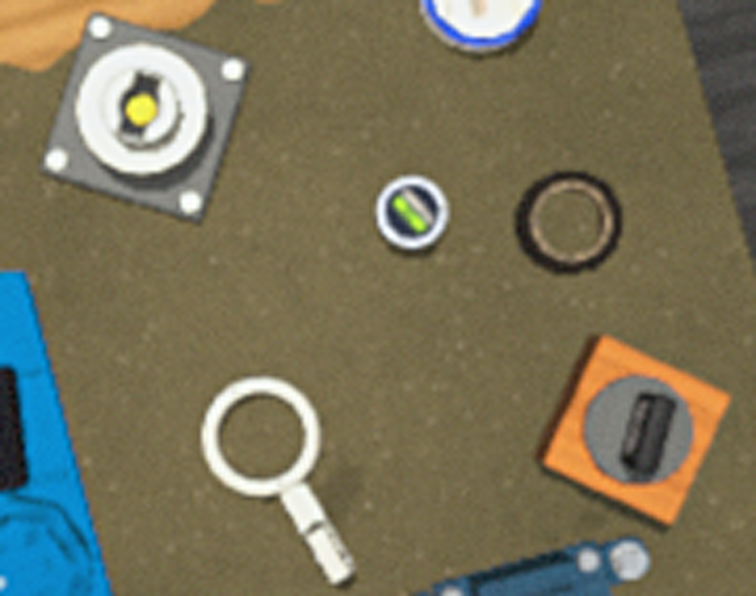

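View pics/s2.png

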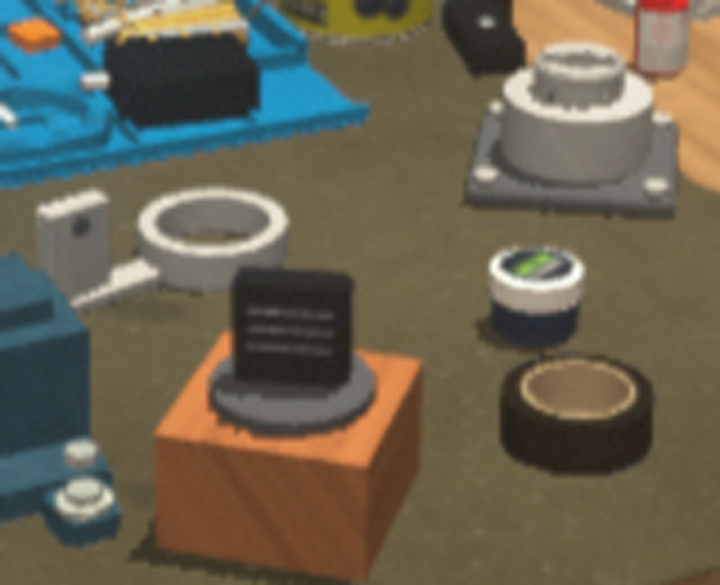

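```bash
cat > fit.py <<'E'
from h import *
from scipy.optimize import minimize
def box(x0,x1,y0,y1,z0,z1): return np.array([[x,y,z] for x in(x0,x1) for y in(y0,y1) for z in(z0,z1)])
def cyl(r,z0,z1):
    a=np.linspace(0,2*np.pi,40,endpoint=False);return np.array([[r*np.cos(t),r*np.sin(t),z] for t in a for z in(z0,z1)])
M={"wing":([box(-18,18,-6,6,46,82)],None),
 "stand":([box(-42,42,-42,42,0,8),cyl(31,0,36),cyl(18.5,36,50)],None),
 "bracket":([cyl(28.5,0,16),box(-78,-26,-7,7,0,6),box(-75,-49,-5,5,0,42)],cyl(21.5,0,16)),
 "block":([box(-33,33,-33,33,0,40)],None),"flange":([cyl(26,40,46),box(-18,18,-6,6,46,82)],None)}
S=8
def render(n,name,p,bx,z=0):
    x0,y0,x1,y1=bx;im=np.zeros(((y1-y0)*S,(x1-x0)*S),np.uint8)
    c,s=np.cos(p[2]),np.sin(p[2])
    def T(P): P=P/1000.;return proj(n,np.c_[p[0]+c*P[:,0]-s*P[:,1],p[1]+s*P[:,0]+c*P[:,1],P[:,2]+z])
    def hull(P): return cv2.convexHull((((T(P)-[x0,y0]+.5)*S-.5)*16).round().astype(np.int32))
    hs,hole=M[name]
    for h in hs: cv2.fillConvexPoly(im,hull(h),255,shift=4)
    if hole is not None:
        a=np.zeros_like(im);b=a.copy()
        cv2.fillConvexPoly(a,hull(hole[::2]),255,shift=4);cv2.fillConvexPoly(b,hull(hole[1::2]),255,shift=4)
        m=cv2.bitwise_and(a,b)
        t=np.zeros_like(im)
        for h in hs[1:]: cv2.fillConvexPoly(t,hull(h),255,shift=4)
        im[(m>0)]=t[m>0]*0
        if n=="side": pass
    return cv2.resize(im,(x1-x0,y1-y0),interpolation=cv2.INTER_AREA)/255.
def fit(views,name,p0,z=0):
    def cost(d):
        p=np.array(p0)+np.array(d)*[.001,.001,.02];v=0
        for n,bx,m in views:
            r=render(n,name,p,bx,z);v+=np.abs(r-m).sum()/m.sum()
        return v
    r=minimize(cost,[0,0,0],method="Nelder-Mead",options=dict(initial_simplex=[[0,0,0],[4,0,0],[0,4,0],[0,0,4]],xatol=.02,fatol=1e-4))
    return np.array(p0)+r.x*[.001,.001,.02],r.fun
E
cat > m1.py <<'E'
from fit import *
np.set_printoptions(precision=4,suppress=True)
I={n:cv2.imread(f"raw_{n}.png") for n in("top","side")}
def rawc(u,v):return ((u+.5)/4.2-.5+212,(v+.5)/4.2-.5+160)
for l,u,v,z in[("eye",261,437,.016),("shoulder",142.5,109,.036),("flange",638,430,.046),("plate",145,114.5,.008),("tab",328,553,.042),("jar",412,213,.025),("spool",569,222,.02)]:
    print(l,unproj("top",rawc(u,v),z)[0])
def mask(n,bx,kind):
    x0,y0,x1,y1=bx;im=I[n][y0:y1,x0:x1];mx=im.max(2).astype(int);mn=im.min(2).astype(int);sat=(mx-mn)/np.maximum(mx,1)
    return {"dark":(mx<75),"grey":(sat<.2),"orange":(sat>.55)&(im[...,2]>110)}[kind]*1.
def big(m):
    n,l,s,_=cv2.connectedComponentsWithStats(m.astype(np.uint8));k=1+s[1:,4].argmax();return (l==k)*1.
e=unproj("top",rawc(261,437),.016)[0];t=unproj("top",rawc(328,553),.042)[0]
pl=unproj("top",rawc(638,430),.046)[0];sh=unproj("top",rawc(142.5,109),.036)[0]
b0=[*e[:2],np.arctan2(*(e-t)[1::-1])]
a,b=unproj("top",[rawc(57,160),rawc(100,27)],.008);s0=[*sh[:2],np.arctan2(*(b-a)[1::-1])]
a,b=unproj("top",[rawc(641,472),rawc(658,395)],.082);w0=[*pl[:2],np.arctan2(*(b-a)[1::-1])]
out=[]
for name,p0,kind,bt,bs in[("bracket",b0,"grey",(255,245,302,302),(172,240,237,275)),("stand",s0,"grey",(220,158,274,216),(270,210,325,255)),("wing",w0,"dark",(355,245,378,278),(218,260,252,292))]:
    vs=[(n,bx,big(mask(n,bx,kind))) for n,bx in(("top",bt),("side",bs))]
    print(name,p0)
    for q in(vs[:1],vs[1:],vs):
        print("  ",[v[0] for v in q],*fit(q,name,p0))
    p=fit(vs,name,p0)[0]
    for n,bx,m in vs:
        r=render(n,name,p,bx);g=np.dstack([m*255,m*0,r*255]).astype(np.uint8)
        out.append(cv2.resize(g,(260,260),interpolation=0))
cv2.imwrite("pics/f1.png",np.vstack([np.hstack(out[::2]),np.hstack(out[1::2])]))
E
python3 m1.py
```

```text
eye [ 0.4853 -0.0741  0.016 ]
shoulder [ 0.6418 -0.0189  0.036 ]
flange [ 0.489  -0.2496  0.046 ]
plate [ 0.6424 -0.0183  0.008 ]
tab [ 0.4328 -0.105   0.042 ]
jar [ 0.5922 -0.1472  0.025 ]
spool [ 0.5877 -0.2232  0.02  ]
bracket [np.float64(0.4852975349122454), np.float64(-0.07406195861969207), np.float64(0.5319686235711084)]
   ['top'] [ 0.4853 -0.0739  0.5317] 0.13784200820443343
   ['side'] [ 0.4854 -0.0782  0.5377] 0.1989163651981433
   ['top', 'side'] [ 0.4854 -0.0743  0.5286] 0.4181755945833099Traceback (most recent call last):
  File "m1.py", line 23, in <module>
    p=fit(vs,name,p0)[0]
      ~~~^^^^^^^^^^^^
  File "fit.py", line 33, in fit
    r=minimize(cost,[0,0,0],method="Nelder-Mead",options=dict(initial_simplex=[[0,0,0],[4,0,0],[0,4,0],[0,0,4]],xatol=.02,fatol=1e-4))
    res = _minimize_neldermead(fun, x0, args, callback, bounds=bounds,
                               **options)
    fxr = func(xr)
    fx = function(np.copy(x), *(wrapper_args + args))
  File "fit.py", line 31, in cost
    r=render(n,name,p,bx,z);v+=np.abs(r-m).sum()/m.sum()
  File "fit.py", line 20, in render
    cv2.fillConvexPoly(a,hull(hole[::2]),255,shift=4);cv2.fillConvexPoly(b,hull(hole[1::2]),255,shift=4)
                         ~~~~^^^^^^^^^^^
  File "fit.py", line 15, in hull
    def hull(P): return cv2.convexHull((((T(P)-[x0,y0]+.5)*S-.5)*16).round().astype(np.int32))
                                          ~^^^
  File "fit.py", line 14, in T
    def T(P): P=P/1000.;return proj(n,np.c_[p[0]+c*P[:,0]-s*P[:,1],p[1]+s*P[:,0]+c*P[:,1],P[:,2]+z])
                               ~~~~^^^^^^^^^^^^^^^^^^^^^^^^^^^^^^^^^^^^^^^^^^^^^^^^^^^^^^^^^^^^^^^^^
  File "h.py", line 5, in proj
    m=camera_model(n);P=np.atleast_2d(P);c=(m["view"]@np.c_[P,np.ones(len(P))].T)[:3]
ValueError: time passes only in moves, steps and waits
```

```bash
sed -i 's/^def proj/import functools\ncamera_model=functools.lru_cache(None)(camera_model)\ndef proj/' h.py; python3 m1.py
```

```text
eye [ 0.4853 -0.0741  0.016 ]
shoulder [ 0.6418 -0.0189  0.036 ]
flange [ 0.489  -0.2496  0.046 ]
plate [ 0.6424 -0.0183  0.008 ]
tab [ 0.4328 -0.105   0.042 ]
jar [ 0.5922 -0.1472  0.025 ]
spool [ 0.5877 -0.2232  0.02  ]
bracket [np.float64(0.4852975349122454), np.float64(-0.07406195861969207), np.float64(0.5319686235711084)]
   ['top'] [ 0.4853 -0.0739  0.5317] 0.13784200820443343
   ['side'] [ 0.4854 -0.0782  0.5377] 0.1989163651981433
   ['top', 'side'] [ 0.4854 -0.0743  0.5286] 0.4181755945833099
stand [np.float64(0.6417815413854789), np.float64(-0.018945042106775348), np.float64(-0.3132700714240873)]
   ['top'] [ 0.6416 -0.0184 -0.3144] 0.0686508964819408
   ['side'] [ 0.6414 -0.0195 -0.3022] 0.07429019607843138
   ['top', 'side'] [ 0.6417 -0.0185 -0.3145] 0.14805833958733672
wing [np.float64(0.489002329425636), np.float64(-0.24962829402211842), np.float64(-0.23486246893354748)]
   ['top'] [ 0.4878 -0.25   -0.3156] 0.5470588235294118
   ['side'] [ 0.4883 -0.2574 -0.1667] 0.09124680618953292
   ['top', 'side'] [ 0.4888 -0.2507 -0.2377] 0.820033293054566
```

View pics/f1.png

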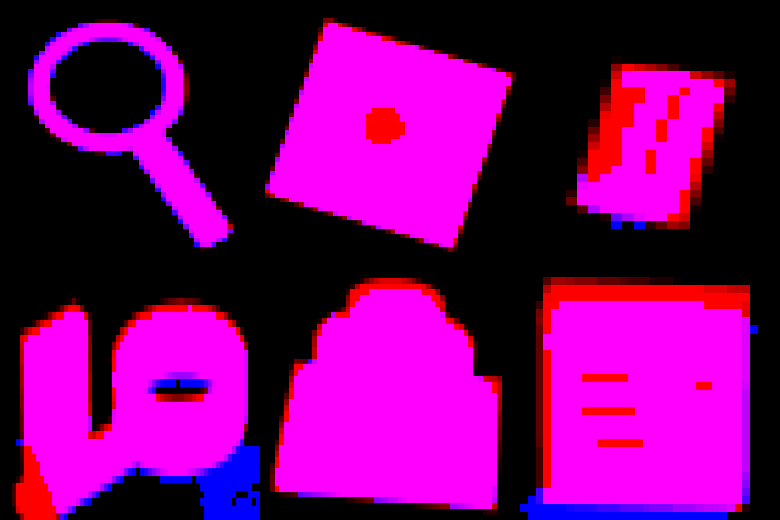

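Fits agree with the pictures: bracket at (0.4853, -0.0740) with yaw 0.531, stand at (0.6416, -0.0187) with yaw -0.314, and plug near (0.489, -0.2496) with yaw about -0.24. The two views match to about 1 mm for the stand. I'll turn first, then go above the tab at about (0.4318, -0.1054).

Call:
carry_out([
  {"yaw": 0.185, "jaw": 0.06},
  {"yaw": 0.185},
  {"yaw": 0.185},
  {"yaw": 0.185},
  {"yaw": 0.185},
  {"yaw": 0.185},
  {"yaw": 0.185},
  {"yaw": 0.185},
], grip_force=50)

```text
invalid input at $.moves[0]: expected keys jaw, dx, dy, dz, yaw
```

Call:
carry_out([
  {"yaw": 0.185},
  {"yaw": 0.185},
  {"yaw": 0.185},
  {"yaw": 0.185},
])

```text
invalid input at $.moves[0]: expected keys jaw, dx, dy, dz, yaw
```

```bash
cat > go.py <<'E'
import sys
from h import *
def ang(s): return R.from_rotvec(s["orientation"]).as_matrix()
def go(x,y,z,thy=None):
    s=read_state();m=ang(s);t=np.arctan2(m[1,1],m[0,1]);yaw=0
    if thy is not None: yaw=-((thy-t+np.pi)%(2*np.pi)-np.pi)
    d=(R.from_matrix(m)*R.from_rotvec([0,0,yaw])).inv().apply(np.array([x,y,z])-s["tool_pos"])
    print("t %.2f pos"%s["t"],s["tool_pos"].round(4),"thy %.3f tilt"%t,m[:,2].round(4),"F",s["force"].round(1),"op %.4f"%s["opening"],"q6 %.2f"%s["q"][5])
    print("yaw %.4f then d"%yaw,d.round(4))
if __name__=="__main__": go(*map(float,sys.argv[1:]))
E
python3 go.py .4318 -.1054 .10 -1.040
```

```text
t 0.10 pos [0.2283 0.5543 0.2177] thy 1.180 tilt [-7.0e-04 -1.5e-03 -1.0e+00] F [0.  0.  0.1] op 0.0932 q6 -0.09
yaw 2.2200 then d [-0.1583  0.6718  0.1185]
```

Call:
carry_out([
  {"jaw": 0.06, "dx": 0, "dy": 0, "dz": 0, "yaw": 0.185},
  {"jaw": 0.06, "dx": 0, "dy": 0, "dz": 0, "yaw": 0.185},
  {"jaw": 0.06, "dx": 0, "dy": 0, "dz": 0, "yaw": 0.185},
  {"jaw": 0.06, "dx": 0, "dy": 0, "dz": 0, "yaw": 0.185},
  {"jaw": 0.06, "dx": 0, "dy": 0, "dz": 0, "yaw": 0.185},
  {"jaw": 0.06, "dx": 0, "dy": 0, "dz": 0, "yaw": 0.185},
  {"jaw": 0.06, "dx": 0, "dy": 0, "dz": 0, "yaw": 0.185},
  {"jaw": 0.06, "dx": 0, "dy": 0, "dz": 0, "yaw": 0.185},
], grip_force=50)

```text
t: 1.1
tool_pos: [0.2284, 0.5545, 0.218]
orientation: [2.534, 1.856, -0.002]
force: [0.3, -0.3, -0.2]
opening: 0.06
gripper_force: 0.0
```

Call:
carry_out([
  {"jaw": 0.06, "dx": 0, "dy": 0, "dz": 0, "yaw": 0.185},
  {"jaw": 0.06, "dx": 0, "dy": 0, "dz": 0, "yaw": 0.185},
  {"jaw": 0.06, "dx": 0, "dy": 0, "dz": 0, "yaw": 0.185},
  {"jaw": 0.06, "dx": 0, "dy": 0, "dz": 0, "yaw": 0.185},
  {"jaw": 0.06, "dx": -0.013, "dy": 0.056, "dz": 0, "yaw": 0},
  {"jaw": 0.06, "dx": -0.013, "dy": 0.056, "dz": 0, "yaw": 0},
  {"jaw": 0.06, "dx": -0.013, "dy": 0.056, "dz": 0, "yaw": 0},
  {"jaw": 0.06, "dx": -0.013, "dy": 0.056, "dz": 0, "yaw": 0},
])

```text
t: 2.1
tool_pos: [0.2971, 0.3334, 0.2181]
orientation: [3.031, 0.825, -0.001]
force: [1.0, -0.4, 0.1]
opening: 0.0599
gripper_force: 0.0
```

Call:
carry_out([
  {"jaw": 0.06, "dx": -0.013, "dy": 0.056, "dz": 0, "yaw": 0},
  {"jaw": 0.06, "dx": -0.013, "dy": 0.056, "dz": 0, "yaw": 0},
  {"jaw": 0.06, "dx": -0.013, "dy": 0.056, "dz": 0.015, "yaw": 0},
  {"jaw": 0.06, "dx": -0.013, "dy": 0.056, "dz": 0.015, "yaw": 0},
  {"jaw": 0.06, "dx": -0.013, "dy": 0.056, "dz": 0.015, "yaw": 0},
  {"jaw": 0.06, "dx": -0.013, "dy": 0.056, "dz": 0.015, "yaw": 0},
  {"jaw": 0.06, "dx": -0.013, "dy": 0.056, "dz": 0.015, "yaw": 0},
  {"jaw": 0.06, "dx": 0, "dy": 0, "dz": 0.015, "yaw": 0},
])

```text
t: 3.1
tool_pos: [0.4173, -0.0524, 0.128]
orientation: [3.033, 0.815, -0.001]
force: [-0.7, 0.7, 0.4]
opening: 0.0597
gripper_force: 0.0
```

```bash
python3 go.py .4318 -.1054 .012 -1.040; python3 -c "
from h import *
shot('side','s3.png',(150,150,330,285),4.4)"
```

```text
t 3.10 pos [ 0.4173 -0.0524  0.128 ] thy -1.046 tilt [-3.e-04 -8.e-04 -1.e+00] F [-0.7  0.7  0.4] op 0.0597 q6 0.80
yaw -0.0057 then d [-0.0143  0.053   0.116 ]
```

View pics/s3.png

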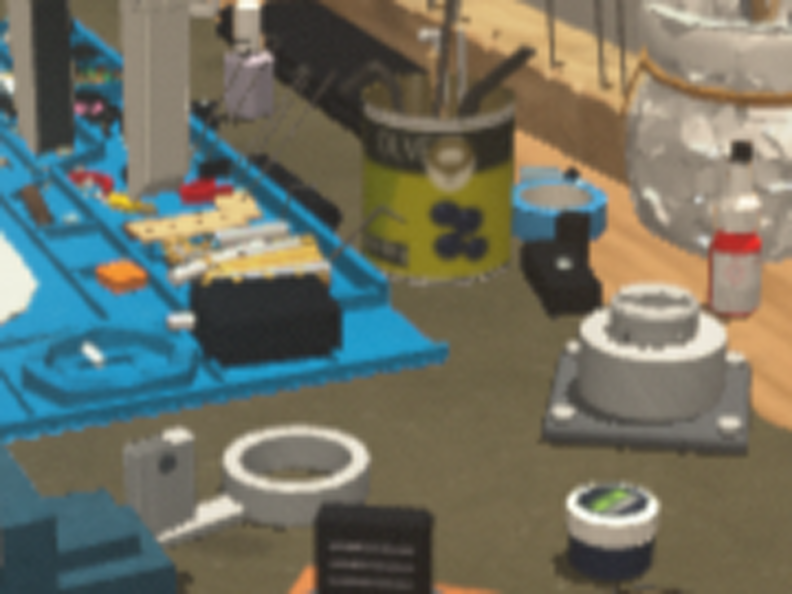

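The picture shows both fingers at upper left, (50,80) and (160,120), clear above the mat. The tab at (160,480) and eye at (297,460) are undisturbed. Next I'll shift over the tab and go down.

Call:
carry_out([
  {"jaw": 0.06, "dx": -0.007, "dy": 0.027, "dz": 0.01, "yaw": -0.006},
  {"jaw": 0.06, "dx": -0.007, "dy": 0.026, "dz": 0.01, "yaw": 0},
  {"jaw": 0.06, "dx": 0, "dy": 0, "dz": 0.02, "yaw": 0},
  {"jaw": 0.06, "dx": 0, "dy": 0, "dz": 0, "yaw": 0},
])

```text
t: 3.65
tool_pos: [0.4304, -0.0999, 0.0871]
orientation: [-3.026, -0.834, 0.005]
force: [-0.5, 0.8, 0.4]
opening: 0.0598
gripper_force: 0.0
```

```bash
python3 go.py .4318 -.1054 .012 -1.040; python3 -c "
from h import *
shot('side','s4.png',(150,180,270,270),5)"
```

```text
t 3.65 pos [ 0.4304 -0.0999  0.0871] thy -1.033 tilt [-0.0037  0.0017 -1.    ] F [-0.5  0.8  0.4] op 0.0598 q6 0.69
yaw 0.0072 then d [-0.0014  0.0057  0.0751]
```

View pics/s4.png

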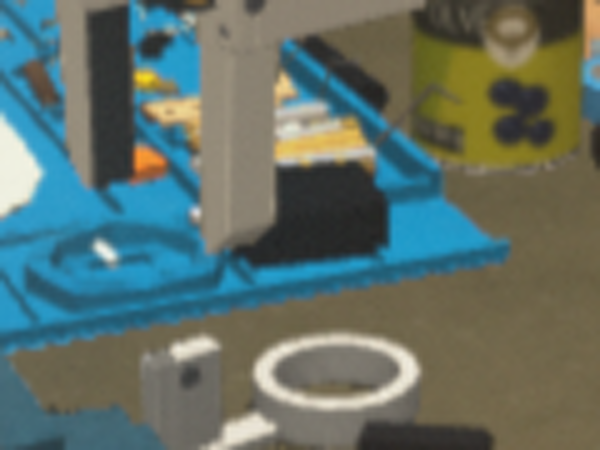

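Both fingers hang level above the tab, tips at (95,185) and (225,250). Tab top is at (185,350). I'll check the tip midpoint against the projection after closing in a little more.

Call:
carry_out([
  {"jaw": 0.05, "dx": -0.001, "dy": 0.006, "dz": 0.015, "yaw": 0.007},
  {"jaw": 0.05, "dx": 0, "dy": 0, "dz": 0.01, "yaw": 0},
  {"jaw": 0.05, "dx": 0, "dy": 0, "dz": 0, "yaw": 0},
])

```text
t: 4.08
tool_pos: [0.4332, -0.1068, 0.0625]
orientation: [-3.031, -0.822, 0.003]
force: [0.6, -0.8, -0.0]
opening: 0.05
gripper_force: 0.0
```

```bash
python3 go.py .4318 -.1054 .012 -1.040; python3 -c "
from h import *
print(proj('side',[[.4304,-.0999,.0871]]))"
```

```text
t 4.08 pos [ 0.4332 -0.1068  0.0625] thy -1.041 tilt [-2.2e-03  8.0e-04 -1.0e+00] F [ 0.6 -0.8 -0. ] op 0.0500 q6 0.68
yaw -0.0009 then d [-0.0004 -0.0019  0.0505]
[[183.19575405 221.0615743 ]]
```

Projection of the TCP (183,221) matches the observed tip midpoint (182,224). I'll descend and grip.

Call:
carry_out([
  {"jaw": 0.05, "dx": 0, "dy": -0.001, "dz": 0.02, "yaw": 0},
  {"jaw": 0.05, "dx": 0, "dy": 0, "dz": 0.02, "yaw": 0},
  {"jaw": 0.05, "dx": 0, "dy": 0, "dz": 0.01, "yaw": 0},
  {"jaw": 0.05, "dx": 0, "dy": 0, "dz": 0, "yaw": 0},
])

```text
t: 4.58
tool_pos: [0.4332, -0.1062, 0.0132]
orientation: [-3.031, -0.822, 0.002]
force: [0.9, -0.1, 0.3]
opening: 0.0501
gripper_force: 0.0
```

```bash
python3 go.py .4318 -.1054 .012 -1.040
```

```text
t 4.58 pos [ 0.4332 -0.1062  0.0132] thy -1.041 tilt [-1.3e-03  5.0e-04 -1.0e+00] F [ 0.9 -0.1  0.3] op 0.0501 q6 0.69
yaw -0.0010 then d [-0.0008 -0.0014  0.0012]
```

Call:
carry_out([
  {"jaw": 0.0, "dx": 0, "dy": -0.0014, "dz": 0, "yaw": 0},
  {"jaw": 0.0, "dx": 0, "dy": 0, "dz": 0, "yaw": 0},
  {"jaw": 0.0, "dx": 0, "dy": 0, "dz": 0, "yaw": 0},
  {"jaw": 0.0, "dx": 0, "dy": 0, "dz": 0, "yaw": 0},
], grip_force=50)

```text
t: 5.08
tool_pos: [0.4332, -0.1053, 0.0139]
orientation: [3.032, 0.822, 0.001]
force: [-0.1, 0.1, -0.4]
opening: 0.0145
gripper_force: 0.0
```

```bash
python3 go.py .4318 -.1054 .1 -1.040
```

```text
t 5.08 pos [ 0.4332 -0.1053  0.0139] thy -1.041 tilt [ 5.e-04 -2.e-04 -1.e+00] F [-0.1  0.1 -0.4] op 0.0145 q6 0.69
yaw -0.0010 then d [-0.0012 -0.0006 -0.0861]
```

Call:
carry_out([
  {"jaw": 0.0, "dx": 0, "dy": 0, "dz": 0, "yaw": 0},
  {"jaw": 0.0, "dx": 0, "dy": 0, "dz": 0, "yaw": 0},
])

```text
t: 5.32
tool_pos: [0.4331, -0.1053, 0.0138]
orientation: [3.032, 0.822, 0.0]
force: [-0.9, -0.0, 2.0]
opening: 0.0099
gripper_force: 50.0
```

```bash
python3 go.py .5881 -.0501 .12 -1.040
```

```text
t 5.33 pos [ 0.4331 -0.1053  0.0138] thy -1.041 tilt [ 2.e-04 -1.e-04 -1.e+00] F [-0.9 -0.   2. ] op 0.0099 q6 0.69
yaw -0.0010 then d [ 0.1616  0.0309 -0.1062]
```

Call:
carry_out([
  {"jaw": 0.0, "dx": 0, "dy": 0, "dz": -0.02, "yaw": 0},
  {"jaw": 0.0, "dx": 0, "dy": 0, "dz": -0.03, "yaw": 0},
  {"jaw": 0.0, "dx": 0.01, "dy": 0, "dz": -0.03, "yaw": 0},
  {"jaw": 0.0, "dx": 0.03, "dy": 0.005, "dz": -0.02, "yaw": 0},
  {"jaw": 0.0, "dx": 0.04, "dy": 0.01, "dz": 0, "yaw": 0},
  {"jaw": 0.0, "dx": 0.04, "dy": 0.01, "dz": 0, "yaw": 0},
  {"jaw": 0.0, "dx": 0.03, "dy": 0.006, "dz": 0, "yaw": 0},
  {"jaw": 0.0, "dx": 0.013, "dy": 0, "dz": 0, "yaw": 0},
])

```text
t: 6.32
tool_pos: [0.59, -0.049, 0.113]
orientation: [-3.031, -0.823, 0.001]
force: [-0.6, -0.3, -0.6]
opening: 0.0098
gripper_force: 50.0
```

Call:
carry_out([
  {"jaw": 0.0, "dx": 0, "dy": 0, "dz": 0, "yaw": 0},
  {"jaw": 0.0, "dx": 0, "dy": 0, "dz": 0, "yaw": 0},
])

```text
t: 6.58
tool_pos: [0.5883, -0.0499, 0.1133]
orientation: [-3.032, -0.822, 0.002]
force: [-0.5, -0.1, -0.1]
opening: 0.0096
gripper_force: 50.0
```

```bash
python3 go.py .5894 -.0500 .065 -1.041; python3 -c "
from h import *
shot('side','s5.png',(230,150,350,240),6.5)
shot('top','t5.png')"
```

```text
t 6.58 pos [ 0.5883 -0.0499  0.1133] thy -1.041 tilt [-0.001 -0.    -1.   ] F [-0.5 -0.1 -0.1] op 0.0096 q6 0.87
yaw -0.0002 then d [0.0009 0.0007 0.0483]
```

View pics/s5.png

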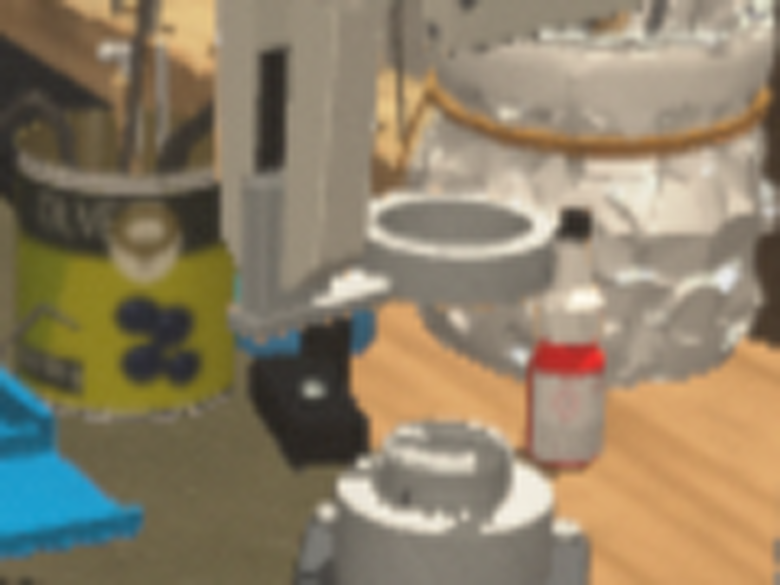

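The bracket hangs level in the gripper. Its eye's top rim is centred at about (461,225), right above the neck at (450,455). I'll check that numerically.

```bash
python3 -c "
from h import *
p=proj('side',[[.6405,-.0186,.1155],[.6416,-.0187,.05],[.6416,-.0187,.036]]);print((p-[230,150]+.5)*6.5-.5)
print(proj('top',[[.6405,-.0186,.1155]]))
im=cv2.imread('raw_top.png')[150:225,205:305];cv2.imwrite('pics/t6.png',cv2.resize(im,None,fx=7,fy=7,interpolation=2))"
```

```text
[[452.40895251 212.69214369]
 [445.53507387 434.49002997]
 [443.28336239 480.50755008]]
[[242.4597492 181.0762438]]
```

View pics/t6.png

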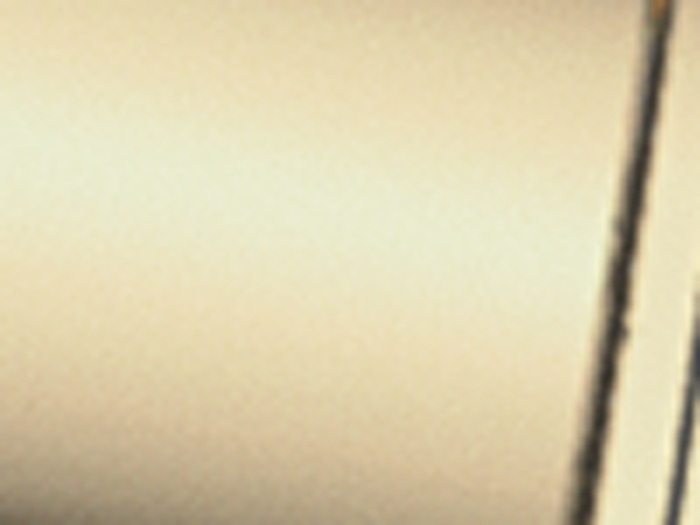

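Side-view edges agree with the prediction within about 1 mm in x, and the eye is nearly level. The top view shows only the arm over the stand. I'll lower it in stages and watch the force.

Call:
carry_out([
  {"jaw": 0.0, "dx": 0.001, "dy": 0.0005, "dz": 0.02, "yaw": 0},
  {"jaw": 0.0, "dx": 0, "dy": 0, "dz": 0.02, "yaw": 0},
  {"jaw": 0.0, "dx": 0, "dy": 0, "dz": 0.005, "yaw": 0},
  {"jaw": 0.0, "dx": 0, "dy": 0, "dz": 0, "yaw": 0},
])

```text
t: 7.18
tool_pos: [0.5896, -0.0494, 0.0675]
orientation: [-3.031, -0.822, 0.003]
force: [-0.6, -0.1, -0.8]
opening: 0.0093
gripper_force: 50.0
```

```bash
python3 go.py .5894 -.0500 .05 -1.041
```

```text
t 7.17 pos [ 0.5896 -0.0494  0.0675] thy -1.041 tilt [-2.e-03  3.e-04 -1.e+00] F [-0.6 -0.1 -0.8] op 0.0093 q6 0.87
yaw -0.0001 then d [-0.0004  0.0004  0.0175]
```

Call:
carry_out([
  {"jaw": 0.0, "dx": 0, "dy": 0.0003, "dz": 0.004, "yaw": 0},
  {"jaw": 0.0, "dx": 0, "dy": 0, "dz": 0.004, "yaw": 0},
  {"jaw": 0.0, "dx": 0, "dy": 0, "dz": 0.004, "yaw": 0},
])

```text
t: 7.55
tool_pos: [0.5908, -0.0498, 0.0567]
orientation: [3.032, 0.823, 0.001]
force: [0.9, 0.1, -1.4]
opening: 0.01
gripper_force: 50.0
```

Call:
carry_out([
  {"jaw": 0.0, "dx": 0, "dy": 0, "dz": 0.003, "yaw": 0},
  {"jaw": 0.0, "dx": 0, "dy": 0, "dz": 0.001, "yaw": 0},
])

```text
t: 7.8
tool_pos: [0.5904, -0.0497, 0.0523]
orientation: [-3.032, -0.822, 0.001]
force: [-0.4, -0.3, -1.1]
opening: 0.0094
gripper_force: 50.0
```

No contact force with the underside below the rim, so the eye is over the neck. I'll continue until it touches.

Call:
carry_out([
  {"jaw": 0.0, "dx": 0, "dy": 0, "dz": 0.0015, "yaw": 0},
  {"jaw": 0.0, "dx": 0, "dy": 0, "dz": 0.001, "yaw": 0},
  {"jaw": 0.0, "dx": 0, "dy": 0, "dz": 0, "yaw": 0},
])

```text
t: 8.18
tool_pos: [0.5905, -0.0498, 0.0501]
orientation: [-3.032, -0.823, 0.0]
force: [-1.4, -0.2, -0.2]
opening: 0.0097
gripper_force: 50.0
```

Call:
carry_out([
  {"jaw": 0.0, "dx": 0, "dy": 0, "dz": 0.001, "yaw": 0},
  {"jaw": 0.0, "dx": 0, "dy": 0, "dz": 0.0005, "yaw": 0},
  {"jaw": 0.0, "dx": 0, "dy": 0, "dz": 0, "yaw": 0},
])

```text
t: 8.55
tool_pos: [0.5908, -0.0499, 0.0497]
orientation: [3.032, 0.822, 0.001]
force: [-4.5, -0.2, 7.5]
opening: 0.0099
gripper_force: 50.0
```

Contact came at z = 0.0497, as expected for the shoulder. I'll release and rise straight up.

Call:
carry_out([
  {"jaw": 0.05, "dx": 0, "dy": 0, "dz": 0, "yaw": 0},
  {"jaw": 0.05, "dx": 0, "dy": 0, "dz": 0, "yaw": 0},
  {"jaw": 0.05, "dx": 0, "dy": 0, "dz": 0, "yaw": 0},
  {"jaw": 0.05, "dx": 0, "dy": 0, "dz": -0.01, "yaw": 0},
  {"jaw": 0.05, "dx": 0, "dy": 0, "dz": -0.03, "yaw": 0},
  {"jaw": 0.05, "dx": 0, "dy": 0, "dz": -0.05, "yaw": 0},
  {"jaw": 0.05, "dx": 0, "dy": 0, "dz": -0.05, "yaw": 0},
])

```text
t: 9.43
tool_pos: [0.5903, -0.0497, 0.1906]
orientation: [-3.032, -0.822, 0.0]
force: [-0.0, -0.5, 0.3]
opening: 0.0497
gripper_force: 0.0
```

```bash
python3 go.py .489 -.2496 .15 1.33
```

```text
t 9.43 pos [ 0.5903 -0.0497  0.1906] thy -1.041 tilt [-1.e-04  0.e+00 -1.e+00] F [-0.  -0.5  0.3] op 0.0497 q6 0.87
yaw -2.3710 then d [ 0.0507 -0.2183  0.0406]
```

Call:
carry_out([
  {"jaw": 0.05, "dx": 0, "dy": 0, "dz": 0, "yaw": -0.1824},
  {"jaw": 0.05, "dx": 0, "dy": 0, "dz": 0, "yaw": -0.1824},
  {"jaw": 0.05, "dx": 0, "dy": 0, "dz": 0, "yaw": -0.1824},
  {"jaw": 0.05, "dx": 0, "dy": 0, "dz": 0, "yaw": -0.1824},
  {"jaw": 0.05, "dx": 0, "dy": 0, "dz": 0, "yaw": -0.1824},
  {"jaw": 0.05, "dx": 0, "dy": 0, "dz": 0, "yaw": -0.1824},
  {"jaw": 0.05, "dx": 0, "dy": 0, "dz": 0, "yaw": -0.1824},
  {"jaw": 0.05, "dx": 0, "dy": 0, "dz": 0, "yaw": -0.1824},
])

```text
t: 10.42
tool_pos: [0.5907, -0.0498, 0.1895]
orientation: [1.704, 2.639, 0.0]
force: [-0.6, 0.5, -0.2]
opening: 0.0501
gripper_force: 0.0
```

Call:
carry_out([
  {"jaw": 0.05, "dx": 0, "dy": 0, "dz": 0, "yaw": -0.1824},
  {"jaw": 0.05, "dx": 0, "dy": 0, "dz": 0, "yaw": -0.1824},
  {"jaw": 0.05, "dx": 0, "dy": 0, "dz": 0, "yaw": -0.1824},
  {"jaw": 0.05, "dx": 0, "dy": 0, "dz": 0, "yaw": -0.1824},
  {"jaw": 0.05, "dx": 0, "dy": 0, "dz": 0, "yaw": -0.1824},
  {"jaw": 0.05, "dx": 0.008, "dy": -0.035, "dz": 0, "yaw": 0},
  {"jaw": 0.05, "dx": 0.01, "dy": -0.045, "dz": 0, "yaw": 0},
  {"jaw": 0.05, "dx": 0.01, "dy": -0.045, "dz": 0.01, "yaw": 0},
])

```text
t: 11.42
tool_pos: [0.5338, -0.1657, 0.1804]
orientation: [0.375, 3.116, -0.001]
force: [0.6, -0.7, 0.6]
opening: 0.0497
gripper_force: 0.0
```

Call:
carry_out([
  {"jaw": 0.05, "dx": 0.01, "dy": -0.043, "dz": 0.01, "yaw": 0},
  {"jaw": 0.05, "dx": 0.008, "dy": -0.035, "dz": 0.01, "yaw": 0},
  {"jaw": 0.05, "dx": 0.005, "dy": -0.015, "dz": 0.01, "yaw": 0},
  {"jaw": 0.05, "dx": 0, "dy": 0, "dz": 0, "yaw": 0},
])

```text
t: 11.92
tool_pos: [0.4884, -0.2494, 0.148]
orientation: [-0.379, -3.117, -0.001]
force: [1.0, 0.4, 0.9]
opening: 0.0499
gripper_force: 0.0
```

```bash
python3 go.py .489 -.2496 .13 1.33; cat > m2.py <<'E'
from fit import *
np.set_printoptions(precision=4,suppress=True)
shot("side","s7.png");shot("top","t7.png")
I={n:cv2.imread(f"raw_{n}.png") for n in("top","side")}
# coloured montage: top stand crop, side stand crop, first-picture plug crop
a=cv2.resize(I["top"][160:240,215:295],(390,390),interpolation=2)
b=cv2.resize(I["side"][205:265,255:330],(390,390),interpolation=2)
c=cv2.resize(cv2.imread("pics/t2.png")[320:540,520:740],(390,200),interpolation=2)
d=cv2.resize(I["top"][230:300,330:466],(390,200),interpolation=2)
cv2.imwrite("pics/m7.png",np.vstack([np.hstack([a,b]),np.hstack([c,d])]))
E
python3 m2.py
```

```text
t 11.93 pos [ 0.4884 -0.2494  0.148 ] thy 1.329 tilt [-0.0011  0.001  -1.    ] F [1.  0.4 0.9] op 0.0499 q6 -1.89
yaw -0.0014 then d [-0.0007 -0.0001  0.018 ]
```

View pics/m7.png

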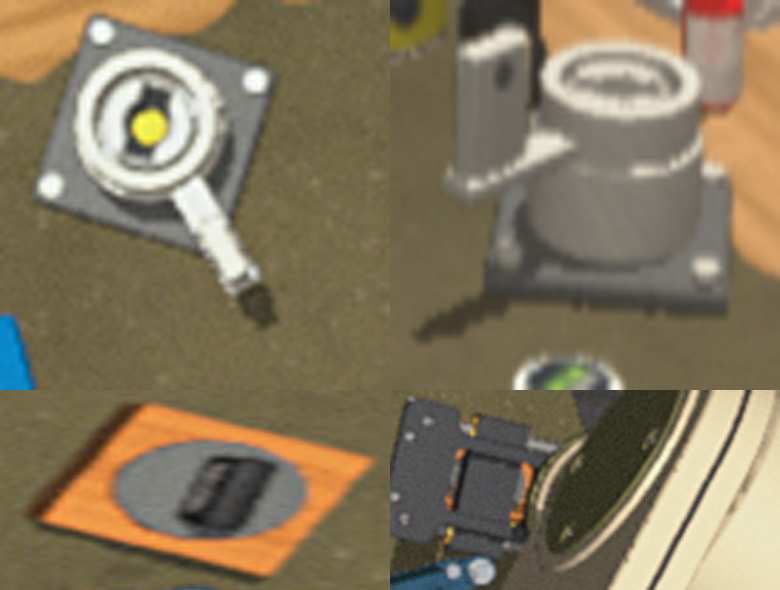

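The montage shows the bracket hung flat on the shoulder: eye at (150,125) around the neck, yellow follower at (149,128), slots along the plate's x. In the side crop the tab is upright at (493,120). That used the last picture; the rest goes by numbers. Next, down onto the wing.

Call:
carry_out([
  {"jaw": 0.05, "dx": -0.0005, "dy": 0, "dz": 0.02, "yaw": 0},
  {"jaw": 0.05, "dx": 0, "dy": 0, "dz": 0.03, "yaw": 0},
  {"jaw": 0.05, "dx": 0, "dy": 0, "dz": 0.03, "yaw": 0},
  {"jaw": 0.05, "dx": 0, "dy": 0, "dz": 0.012, "yaw": 0},
  {"jaw": 0.05, "dx": 0, "dy": 0, "dz": 0, "yaw": 0},
])

```text
t: 12.65
tool_pos: [0.489, -0.2485, 0.0554]
orientation: [-0.375, -3.117, -0.002]
force: [-0.2, 0.6, 0.7]
opening: 0.0504
gripper_force: 0.0
```

```bash
python3 go.py .489 -.2496 .052 1.33
```

```text
t 12.65 pos [ 0.489  -0.2485  0.0554] thy 1.331 tilt [-0.0019  0.0013 -1.    ] F [-0.2  0.6  0.7] op 0.0504 q6 -1.89
yaw 0.0010 then d [-0.0002 -0.0011  0.0034]
```

Call:
carry_out([
  {"jaw": 0.0, "dx": 0, "dy": -0.001, "dz": 0.003, "yaw": 0},
  {"jaw": 0.0, "dx": 0, "dy": 0, "dz": 0, "yaw": 0},
  {"jaw": 0.0, "dx": 0, "dy": 0, "dz": 0, "yaw": 0},
  {"jaw": 0.0, "dx": 0, "dy": 0, "dz": 0, "yaw": 0},
  {"jaw": 0.0, "dx": 0, "dy": 0, "dz": 0, "yaw": 0},
  {"jaw": 0.0, "dx": 0, "dy": 0, "dz": 0, "yaw": 0},
], grip_force=60)

```text
t: 13.4
tool_pos: [0.4895, -0.2506, 0.054]
orientation: [0.377, 3.118, -0.0]
force: [-0.7, 0.2, 4.0]
opening: 0.0118
gripper_force: 59.9
```

```bash
python3 go.py .6416 -.0187 .15 1.2568
```

```text
t 13.40 pos [ 0.4895 -0.2506  0.054 ] thy 1.330 tilt [ 5.e-04 -4.e-04 -1.e+00] F [-0.7  0.2  4. ] op 0.0118 q6 -1.90
yaw 0.0733 then d [-0.0731  0.2675 -0.096 ]
```

Call:
carry_out([
  {"jaw": 0.0, "dx": 0, "dy": 0, "dz": -0.015, "yaw": 0},
  {"jaw": 0.0, "dx": 0, "dy": 0, "dz": -0.03, "yaw": 0},
  {"jaw": 0.0, "dx": 0, "dy": 0, "dz": -0.03, "yaw": 0.0733},
  {"jaw": 0.0, "dx": -0.006, "dy": 0.02, "dz": -0.025, "yaw": 0},
  {"jaw": 0.0, "dx": -0.01, "dy": 0.04, "dz": -0.01, "yaw": 0},
  {"jaw": 0.0, "dx": -0.012, "dy": 0.045, "dz": 0, "yaw": 0},
  {"jaw": 0.0, "dx": -0.012, "dy": 0.045, "dz": 0, "yaw": 0},
  {"jaw": 0.0, "dx": -0.012, "dy": 0.045, "dz": 0, "yaw": 0},
])

```text
t: 14.4
tool_pos: [0.5997, -0.0797, 0.1646]
orientation: [0.491, 3.102, -0.0]
force: [0.6, -0.4, -0.7]
opening: 0.0114
gripper_force: 59.9
```

Call:
carry_out([
  {"jaw": 0.0, "dx": -0.012, "dy": 0.04, "dz": 0, "yaw": 0},
  {"jaw": 0.0, "dx": -0.009, "dy": 0.025, "dz": 0, "yaw": 0},
  {"jaw": 0.0, "dx": 0, "dy": 0.007, "dz": 0, "yaw": 0},
  {"jaw": 0.0, "dx": 0, "dy": 0, "dz": 0, "yaw": 0},
])

```text
t: 14.9
tool_pos: [0.6409, -0.0191, 0.1638]
orientation: [-0.49, -3.103, 0.0]
force: [0.8, -0.0, -0.8]
opening: 0.0117
gripper_force: 59.9
```

```bash
python3 go.py .642 -.0189 .1 1.2568; python3 - <<'E'
from fit import *
np.set_printoptions(precision=4,suppress=True)
s=read_state();p=s["tool_pos"]
shot("side","s8.png")
im=cv2.imread("raw_side.png")
u=proj("side",[[p[0],p[1],p[2]-.044+.033]])[0];print("flange px",u)
x,y=u.astype(int);c=im[y-30:y+25,x-35:x+36].astype(int);mx=c.max(2);sat=(mx-c.min(2))/np.maximum(mx,1)
print("\n".join("".join("#" if a<60 else "+" if a<110 and q<.2 else "." for a,q in zip(r,t)) for r,t in zip(mx,sat)),(x-35,y-30))
E
```

```text
t 14.90 pos [ 0.6409 -0.0191  0.1638] thy 1.257 tilt [-4.e-04 -2.e-04 -1.e+00] F [ 0.8 -0.  -0.8] op 0.0117 q6 -1.37
yaw 0.0006 then d [-0.0011  0.0005  0.0638]
flange px [300.4258 162.1331]
########################..........................+++..................
##....+###.....#######............................++++.................
+++...+##.......######............................++++................+
........#.......######............................++++................+
........#.......######.............................+++................+
..................####.............................+++...............++
...................###.............................+++...............++
..........................................+........+++...............++
..........................................+........+++..............+++
.............................#+....................+++..............++.
............................##+............##.......+++.............++.
...........................###............+###......+++.............++.
..........................####............+##
[... 2381 characters left out ...]
.....................
#......................................................................
#......................................................................
#......................................................................
#......................................................................
#......................................................................
#....................................................#.................
#..................................................+###................
#..................................................+###................
....................................................++................. (np.int64(265), np.int64(132))
```

Call:
carry_out([
  {"jaw": 0.0, "dx": -0.001, "dy": 0, "dz": 0.02, "yaw": 0},
  {"jaw": 0.0, "dx": 0, "dy": 0, "dz": 0.03, "yaw": 0},
  {"jaw": 0.0, "dx": 0, "dy": 0, "dz": 0.02, "yaw": 0},
  {"jaw": 0.0, "dx": 0, "dy": 0, "dz": 0, "yaw": 0},
  {"jaw": 0.0, "dx": 0, "dy": 0, "dz": 0, "yaw": 0},
])

```text
t: 15.58
tool_pos: [0.6426, -0.0196, 0.0944]
orientation: [0.491, 3.102, 0.0]
force: [0.6, 0.2, -0.6]
opening: 0.0116
gripper_force: 59.9
```

```bash
python3 go.py .642 -.0191 .086 1.2568
```

```text
t 15.57 pos [ 0.6426 -0.0196  0.0944] thy 1.257 tilt [ 9.e-04 -1.e-04 -1.e+00] F [ 0.6  0.2 -0.6] op 0.0116 q6 -1.37
yaw -0.0002 then d [0.0007 0.0003 0.0084]
```

Call:
carry_out([
  {"jaw": 0.0, "dx": 0.0005, "dy": 0, "dz": 0.004, "yaw": 0},
  {"jaw": 0.0, "dx": 0, "dy": 0, "dz": 0.003, "yaw": 0},
  {"jaw": 0.0, "dx": 0, "dy": 0, "dz": 0.002, "yaw": 0},
  {"jaw": 0.0, "dx": 0, "dy": 0, "dz": 0, "yaw": 0},
])

```text
t: 16.08
tool_pos: [0.6415, -0.0191, 0.0844]
orientation: [-0.491, -3.103, 0.0]
force: [0.6, -0.2, -1.4]
opening: 0.0115
gripper_force: 59.9
```

Call:
carry_out([
  {"jaw": 0.0, "dx": 0, "dy": 0, "dz": 0.002, "yaw": 0},
  {"jaw": 0.0, "dx": 0, "dy": 0, "dz": 0.002, "yaw": 0},
  {"jaw": 0.0, "dx": 0, "dy": 0, "dz": 0, "yaw": 0},
])

```text
t: 16.45
tool_pos: [0.6415, -0.0191, 0.0803]
orientation: [-0.491, -3.103, 0.0]
force: [-0.7, -0.1, -1.3]
opening: 0.0116
gripper_force: 59.9
```

The lugs are 6 mm into the slots with no contact force. I'll push on against the spring.

Call:
carry_out([
  {"jaw": 0.0, "dx": 0, "dy": 0, "dz": 0.003, "yaw": 0},
  {"jaw": 0.0, "dx": 0, "dy": 0, "dz": 0.003, "yaw": 0},
  {"jaw": 0.0, "dx": 0, "dy": 0, "dz": 0, "yaw": 0},
])

```text
t: 16.82
tool_pos: [0.642, -0.0192, 0.0751]
orientation: [0.491, 3.102, 0.0]
force: [-1.7, 0.1, 4.7]
opening: 0.0118
gripper_force: 59.9
```

Call:
carry_out([
  {"jaw": 0.0, "dx": 0, "dy": 0, "dz": 0.003, "yaw": 0},
  {"jaw": 0.0, "dx": 0, "dy": 0, "dz": 0.002, "yaw": 0},
  {"jaw": 0.0, "dx": 0, "dy": 0, "dz": 0.001, "yaw": 0},
  {"jaw": 0.0, "dx": 0, "dy": 0, "dz": 0, "yaw": 0},
])

```text
t: 17.32
tool_pos: [0.6421, -0.0192, 0.0696]
orientation: [0.491, 3.102, 0.0]
force: [-2.0, -0.2, 7.2]
opening: 0.0117
gripper_force: 59.9
```

Call:
carry_out([
  {"jaw": 0.0, "dx": 0, "dy": 0, "dz": 0.002, "yaw": 0},
  {"jaw": 0.0, "dx": 0, "dy": 0, "dz": 0, "yaw": 0.1},
  {"jaw": 0.0, "dx": 0, "dy": 0, "dz": 0, "yaw": 0.15},
  {"jaw": 0.0, "dx": 0, "dy": 0, "dz": 0, "yaw": 0.15},
  {"jaw": 0.0, "dx": 0, "dy": 0, "dz": 0, "yaw": 0.15},
  {"jaw": 0.0, "dx": 0, "dy": 0, "dz": 0, "yaw": 0.15},
])

```text
t: 18.08
tool_pos: [0.643, -0.0194, 0.0683]
orientation: [1.531, 2.74, 0.002]
force: [-0.4, -1.0, 6.8]
opening: 0.0117
gripper_force: 59.9
```

```bash
python3 go.py .642 -.0191 .066 -0.314; python3 -c "
from h import *
print(read_state()['wrist_torque'])"
```

```text
t 18.07 pos [ 0.643  -0.0194  0.0683] thy 0.552 tilt [ 3.e-03 -4.e-04 -1.e+00] F [-0.4 -1.   6.8] op 0.0117 q6 -0.66
yaw 0.8659 then d [-0.0001 -0.001   0.0023]
[-0.10153497 -0.00631846  0.02189725]
```

Call:
carry_out([
  {"jaw": 0.0, "dx": 0, "dy": 0, "dz": 0, "yaw": 0.15},
  {"jaw": 0.0, "dx": 0, "dy": 0, "dz": 0, "yaw": 0.15},
  {"jaw": 0.0, "dx": 0, "dy": 0, "dz": 0, "yaw": 0.15},
  {"jaw": 0.0, "dx": 0, "dy": 0, "dz": 0, "yaw": 0.15},
  {"jaw": 0.0, "dx": 0, "dy": 0, "dz": 0, "yaw": 0.12},
  {"jaw": 0.0, "dx": 0, "dy": 0, "dz": 0, "yaw": 0.06},
  {"jaw": 0.0, "dx": 0, "dy": 0, "dz": 0, "yaw": 0},
])

```text
t: 18.95
tool_pos: [0.6431, -0.0194, 0.0683]
orientation: [2.454, 1.958, 0.003]
force: [-1.1, -0.4, 7.6]
opening: 0.0116
gripper_force: 59.9
```

```bash
python3 go.py .642 -.0191 .066 -0.314; python3 -c "
from h import *
print(read_state()['wrist_torque'])"
```

```text
t 18.95 pos [ 0.6431 -0.0194  0.0683] thy -0.224 tilt [ 3.2e-03 -5.0e-04 -1.0e+00] F [-1.1 -0.4  7.6] op 0.0116 q6 0.11
yaw 0.0900 then d [-0.0001 -0.0011  0.0023]
[-0.08349561  0.13644157 -0.01718499]
```

Call:
carry_out([
  {"jaw": 0.0, "dx": 0, "dy": -0.0005, "dz": 0.0005, "yaw": 0.05},
  {"jaw": 0.0, "dx": 0, "dy": 0, "dz": 0.0005, "yaw": 0.05},
  {"jaw": 0.0, "dx": 0, "dy": 0, "dz": 0, "yaw": 0.03},
  {"jaw": 0.0, "dx": 0, "dy": 0, "dz": 0, "yaw": 0},
])

```text
t: 19.45
tool_pos: [0.6426, -0.0192, 0.0675]
orientation: [2.576, 1.795, 0.004]
force: [-0.9, 0.1, 9.0]
opening: 0.0117
gripper_force: 59.9
```

```bash
python3 go.py .642 -.0191 .066 -0.314; python3 -c "
from h import *
print(read_state()['wrist_torque'])"
```

```text
t 19.45 pos [ 0.6426 -0.0192  0.0675] thy -0.353 tilt [ 3.2e-03 -4.0e-04 -1.0e+00] F [-0.9  0.1  9. ] op 0.0117 q6 0.24
yaw -0.0395 then d [-0.0001 -0.0006  0.0015]
[-0.06252628  0.23517711  0.02029922]
```

Call:
carry_out([
  {"jaw": 0.0, "dx": 0, "dy": 0, "dz": 0, "yaw": 0.04},
  {"jaw": 0.0, "dx": 0, "dy": 0, "dz": 0, "yaw": 0.04},
  {"jaw": 0.0, "dx": 0, "dy": 0, "dz": 0, "yaw": 0},
])

```text
t: 19.82
tool_pos: [0.6423, -0.0189, 0.0675]
orientation: [2.646, 1.691, 0.003]
force: [-2.0, 1.4, 9.3]
opening: 0.0114
gripper_force: 60.1
```

```bash
python3 go.py .642 -.0191 .066 -0.314; python3 -c "
from h import *
print(read_state()['wrist_torque'])"
```

```text
t 19.82 pos [ 0.6423 -0.0189  0.0675] thy -0.433 tilt [ 2.6e-03 -1.0e-04 -1.0e+00] F [-2.   1.4  9.3] op 0.0114 q6 0.32
yaw -0.1191 then d [-0.0003 -0.0003  0.0015]
[0.09694246 0.50829555 0.32602598]
```

Torque about z jumped to 0.33 Nm, so the stop is reached. Now I'll press home.

Call:
carry_out([
  {"jaw": 0.0, "dx": 0, "dy": 0, "dz": 0.001, "yaw": 0},
  {"jaw": 0.0, "dx": 0, "dy": 0, "dz": 0.001, "yaw": 0},
  {"jaw": 0.0, "dx": 0, "dy": 0, "dz": 0, "yaw": 0},
])

```text
t: 20.2
tool_pos: [0.6425, -0.0189, 0.0669]
orientation: [2.645, 1.692, 0.004]
force: [-7.1, 1.9, 19.7]
opening: 0.011
gripper_force: 60.0
```

Call:
carry_out([
  {"jaw": 0.0, "dx": 0, "dy": 0, "dz": 0.0005, "yaw": 0},
  {"jaw": 0.0, "dx": 0, "dy": 0, "dz": 0, "yaw": 0},
])

```text
t: 20.45
tool_pos: [0.6425, -0.0189, 0.0667]
orientation: [2.645, 1.692, 0.004]
force: [-8.2, 1.3, 20.1]
opening: 0.0119
gripper_force: 60.1
```

Call:
carry_out([
  {"jaw": 0.0, "dx": -0.0004, "dy": -0.001, "dz": 0.0005, "yaw": 0},
  {"jaw": 0.0, "dx": 0, "dy": 0, "dz": 0.0005, "yaw": 0},
  {"jaw": 0.0, "dx": 0, "dy": 0, "dz": 0, "yaw": 0},
])

```text
t: 20.82
tool_pos: [0.6423, -0.019, 0.0663]
orientation: [2.644, 1.691, 0.006]
force: [-5.6, 0.3, 21.3]
opening: 0.0114
gripper_force: 60.0
```

```bash
python3 go.py .642 -.0191 .066 -0.314; python3 -c "
from h import *
s=read_state();print(s['wrist_torque'],s['force'])
shot('side','s9.png')
im=cv2.imread('raw_side.png')
u=proj('side',[[.6416,-.0187,.052],[.6416,-.0187,.058]]);print(u)
x,y=u[0].astype(int);g=cv2.cvtColor(im,6)[y-14:y+22,x-26:x+27]
for i,r in enumerate(g):print(y-14+i,' '.join('%3d'%v for v in r[::2]))
"
```

```text
t 20.82 pos [ 0.6423 -0.019   0.0663] thy -0.433 tilt [ 5.1e-03 -4.0e-04 -1.0e+00] F [-5.6  0.3 21.3] op 0.0114 q6 0.32
yaw -0.1186 then d [-0.0002 -0.0003  0.0003]
[0.19671099 1.31844839 0.24026364] [-5.58802355  0.26818617 21.27394321]
[[298.17056474 215.40412014]
 [298.32036481 212.34270324]]
201  96  96  56  38  39  39  72  82 147 152 154 136  44  44  43  74 154 152 153 129 137 149 168 165 152 157 158
202  94  95  54  39  37  37  72  87 150 155 153 135  44  41  41  79 153 155 155 121 122 126 154 148 138 145 146
203  86  86  50  42  37  40  81 116 155 153 154 132  44  42  42  82 155 154 155 115 106  91 100  94  93 133 140
204  66  66  47  40  39  37 109 155 155 153 153 122  43  42  43  85 153 156 155 116  95  82  83  84  87 123 132
205  47  49  45  43  42  39 145 156 155 154 153 120  45  45  44  88 153 154 155 125  81  83  85  83  97 105 131
206  49  45  45  45  45  39 149 159 157 154 155 120  43  43  44  83 153 153 155 134  92  86  85  88  98  99 129
207  45  46  46  50  47  40 153 163 160 155 153 114  42  45  44  89 154 153 154 120 121 117 109 111 115 109 135
208  46  46  65  84
[... 2528 characters left out ...]
 112 113 213 199 170 173 173
231 111 114 123 121 110 104 104 102 117 128 136 137 133 132 131 135 135 174 159 119 110 115 215 206 165 167 171
232 111 124 114 109 104  99 106 111 119 125 127 127 130 131 132 133 129 131 127 118 109  99 155 135 143 165 171
233 120 110 106 111 108 100 107 113 118 123 127 124 127 125 126 126 126 121 119 114 108  96 123 109 127 162 171
234 108 104 100 118 118  99 107 114 118 123 128 123 126 125 126 127 125 123 119 113 108  99 121 121 118 157 168
235 104  94  96 108 108  98 107 116 119 123 126 126 128 126 122 123 123 123 119 112 110 108 120 123 119 159 159
236  93  96  71  75  76  98 109 114 119 122 125 127 125 125 123 125 124 122 119 110 108 107 122 121 121 168 158
```

Call:
carry_out([
  {"jaw": 0.0, "dx": -0.0003, "dy": -0.0007, "dz": 0.0005, "yaw": 0},
  {"jaw": 0.0, "dx": 0, "dy": 0, "dz": 0.0005, "yaw": 0},
  {"jaw": 0.0, "dx": 0, "dy": 0, "dz": 0, "yaw": 0},
  {"jaw": 0.0, "dx": 0, "dy": 0, "dz": 0, "yaw": 0},
])

```text
t: 21.38
tool_pos: [0.6423, -0.019, 0.0661]
orientation: [2.643, 1.691, 0.008]
force: [-5.4, 1.2, 24.7]
opening: 0.0118
gripper_force: 60.0
```

```bash
python3 go.py .642 -.0191 .066 -0.314; python3 -c "
from h import *
s=read_state();print(s['wrist_torque'],s['force'])"
```

```text
t 21.38 pos [ 0.6423 -0.019   0.0661] thy -0.433 tilt [ 6.6e-03 -5.0e-04 -1.0e+00] F [-5.4  1.2 24.7] op 0.0118 q6 0.32
yaw -0.1186 then d [-0.0002 -0.0002  0.0001]
[0.24578588 1.29609764 0.26550694] [-5.35547502  1.2375144  24.70123522]
```

Call:
carry_out([
  {"jaw": 0.0, "dx": -0.0004, "dy": -0.0009, "dz": 0, "yaw": 0},
  {"jaw": 0.0, "dx": -0.0004, "dy": -0.0009, "dz": 0, "yaw": 0},
  {"jaw": 0.0, "dx": 0, "dy": 0, "dz": 0, "yaw": 0},
])

```text
t: 21.75
tool_pos: [0.642, -0.019, 0.0662]
orientation: [2.641, 1.69, 0.013]
force: [3.6, 1.4, 17.1]
opening: 0.0116
gripper_force: 60.0
```

```bash
python3 go.py .642 -.0191 .066 -0.314; python3 -c "
from h import *
s=read_state();print(s['wrist_torque'],s['force'])"
```

```text
t 21.75 pos [ 0.642  -0.019   0.0662] thy -0.433 tilt [ 1.040e-02 -6.000e-04 -9.999e-01] F [ 3.6  1.4 17.1] op 0.0116 q6 0.32
yaw -0.1186 then d [-0.0001  0.0001  0.0002]
[ 0.19265955 -0.43426734  0.21922833] [ 3.64454013  1.44942735 17.10412657]
```

Moving toward -x only tilts the tool, because the tip is pinned. I'll undo those shifts to bring the flange back level.

Call:
carry_out([
  {"jaw": 0.0, "dx": 0.0005, "dy": 0.001, "dz": 0, "yaw": 0},
  {"jaw": 0.0, "dx": 0.0005, "dy": 0.001, "dz": 0, "yaw": 0},
  {"jaw": 0.0, "dx": 0.0005, "dy": 0.001, "dz": 0, "yaw": 0},
  {"jaw": 0.0, "dx": 0, "dy": 0, "dz": 0, "yaw": 0},
])

```text
t: 22.25
tool_pos: [0.6425, -0.019, 0.066]
orientation: [2.644, 1.692, 0.005]
force: [-10.4, 1.3, 28.7]
opening: 0.0118
gripper_force: 60.1
```

```bash
python3 go.py .642 -.0191 .066 -0.314; python3 -c "
from h import *
s=read_state();print(s['wrist_torque'],s['force'])"
```

```text
t 22.25 pos [ 0.6425 -0.019   0.066 ] thy -0.433 tilt [ 3.9e-03 -6.0e-04 -1.0e+00] F [-10.4   1.3  28.7] op 0.0118 q6 0.32
yaw -0.1185 then d [-0.0003 -0.0004  0.    ]
[0.2124524  2.38950967 0.2643191 ] [-10.41026027   1.31146932  28.73693781]
```

Measured TCP z is 0.0660, which puts the plug tip at 22 mm. The push is 29 N against the 10 N spring, the stop torque is still held, and the tilt is 0.2°. Handing in.

```bash
python3 -c "
from plant import *
print(close_job())"
```

```text
the job is handed in; nothing more can be done
None
```

The job is handed in: the bracket hangs flat on the stand's shoulder, and the plug is in, twisted to the stop and held fully home at 22.3 s, by arm readings only, since the last picture I viewed was before the plug was picked up.

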